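# Gauge a specimen cylinder and hold the rod up for reading

## Robot

A 6-joint arm with a two-finger parallel gripper is mounted at the origin on the work surface. World frame = base frame: x ahead of the robot, y to its left, z up, the work surface at z = 0. Lengths are in mm, angles in rad, forces in N, time in s.
With the tool pointing down it reaches from about 275 to 1000 mm from the base axis. Payload 8.4 kg.
Tool frame: the origin (TCP) lies midway between the tips of the shut fingers; the grasp point (between the pads) lies 19 mm behind it; z points along the fingers, y is the line along which they close (so a half turn about z gives the same grasp; the last joint's range is limited). The gripper opens to 85 mm and grips with 20 to 120 N. Pads are 22 mm wide; open, the fingers measure 114 mm over their backs; the gripper's body (76 mm by 85 mm) begins 54 mm behind the grasp point. The pads swing forward as they close: fully open they stand 13 mm farther back than shut.
Start: joints at [1.251, 0.353, 1.633, -0, 1.155, -0.002], TCP at [195.297, 593.706, 231.281] pointing down, gripper open.
Joint ranges: [-2.63, 2.63], [-0.92, 2.1], [0.06, 2.66], [-1.3, 4.44], [0, 2.69], [-3.02, 3.02]. Speed limits (rad/s): [2.22, 2.22, 2.79, 3.14, 3.14, 3.14].

## Interface

Orientations are given as [roll, pitch, yaw] about the fixed x, y, z axes, in that order (R = Rz(yaw) Ry(pitch) Rx(roll)).
In Python, from rig import * gives the robot as it stands.
- The arm moves only by the shell command python3 -m jog 'ROWS' [FORCE]. ROWS is JSON, a list of rows, each an object of numbers: "x", "y", "z": the shift along the tool's x, y, z in cm; "spin": the turn about the tool's z in rad; "grip": the closure, from 0 (fully open) to 1 (shut). In form: [{"x": .., "y": .., "z": .., "spin": .., "grip": ..}, ...]. A call has 1 to 20 rows; each row shifts and turns the commanded pose from where the row before left it, along the tool's axes as they then stand; what a row does not reach is not made up. A row lasts 1/12 s, in which the tool goes at most 41.7 mm and 7.16 degrees, less where a joint would pass 70% of its speed; a pose out of reach is approached as far as the arm can. A call with a gripper value outside its range is refused whole. The fingers move at their own pace and stop on an object; FORCE is the grip in N (left out, the last holds). Time passes only in rows, so rows that do not move let the fingers close. It gives the time, the measured TCP pose, the force, the opening and the grip force at its end, in the units of the state.
- sense(): the state, without advancing time (a new reading comes with each control period).
- grab_frame(name): name is "side" or "top"; returns a dict with "pixels" (420x560x3 uint8, blue, green, red), "camera_matrix" (3x3 intrinsics, pixels), "k1" (the pictures are not rectified: a ray, as slopes to the right and down, at radius r is drawn at 1 + k1 r^2 times it, then the intrinsics apply), "rvec" (rotation vector, rad) and "tvec" (3), from world to camera coordinates, as OpenCV has them. Camera axes: x right, y down, z forward; pixel columns grow to the right and rows downward; lengths in mm; the calibration is good to about 2 mm. A picture is of the moment at which its call begins. There is no depth.
- sign_off(): hands the job in; it is judged then, once.
The state is a dict: "clock": time; "qpos": joint angles; "qvel": joint speeds; "joint_efforts": joint torques, N m; "eef_pos": TCP position; "tcp_rot": TCP orientation; "contact_force": force on the tool from outside, world axes, zero at the start; "wrist_torque": the same for the moment, N m; "opening": opening from 0.0 (shut) to 1.0 (fully open); "grasp_force": force on a finger pad.
Only numpy, scipy, OpenCV 4.12 (cv2) and the standard library are available. Lean on these libraries where they do the work, as an engineer would, in place of code of your own. Each camera call takes 0.05 s, during which the arm holds its last target. There are 200 camera calls.

## Task

Push the sliding gate on the inclined specimen cylinder by its upright tab, sideways off the tube mouth and away from the robot, until its spring detent clicks and it sits fully open. Then take the gauge rod from its cradle by the handle, slide it into the guide tube until its collar stops against the mouth, draw it right out again, and finish holding it in the gripper, level and still, with its tip about 10 cm above the middle of the white tile, touching nothing else. Leave the gate open and do not knock the loose rings, beaker and rubber bulb about.

Things in the scene. Friction and masses are not known exactly. Their poses are not given: they have to be found in the camera images.
- guide: Steel guide tube of the inclined, bench-fixed specimen cylinder: outer diameter 36 mm, bore 16 mm, free depth over 120 mm. Origin: centre of the tube's mouth (outer rim), about 127 mm above the bench. x points into the bore, 25 degrees below horizontal; y horizontal; z upward, square to the bore. The tube stands 50 mm out of an 80 mm diameter flange; with the gate open the collar has free way to the rim.
- rig: Aluminium base of the specimen cylinder, fixed, 220 (x) x 110 (y) x 12 mm, origin: centre of its underside. The guide tube's mouth is at x = -95, z = 127 mm in its frame, the cylinder (80 mm diameter) slopes down to +x. The gate's slide rail runs under the mouth along y, 29 mm and more below the bore axis, from y = 40 to -85 mm.
- gate_tab (a point): Centre of the gate's push tab; axes as the guide's. Gate: steel plate 50 mm wide (guide y), 22 mm up and 20 mm down from the bore axis, 4 mm thick, 3 mm in front of the mouth. Black upright tab on its upper edge, 16 mm towards -y from the plate's middle: 14 mm wide (guide y), 8 mm thick (guide x), from 22 to 72 mm above the bore axis, this point at 47 mm. Opens towards guide -y, away from the robot.
- gate (a joint): Slide of the gate in m: 0 = closed, starts at 0 to 0.020 with the tube's mouth covered; 0.060 = fully open, at the end stop. Friction about 1.2 N; from about 0.048 on a spring detent resists, taking about 6 N in all, past 0.054 it snaps the gate to 0.060 and keeps it there.
- gauge_rod: Loose gauge rod, 0.13 to 0.24 kg, lying level in its cradle, axis 60 mm above the bench. Origin: centre of the handle, on the axis; x to the tip, z up as it lies. Black square handle 20 x 20 mm, x = -55 to 55 mm; round steel collar, diameter 34 mm, x = 55 to 63 mm; steel rod with dark rings, diameter 10 mm, to the rounded tip at x = 173 mm. Centre of mass about 17 mm ahead of the origin.
- rod_collar (a point): Centre of the collar's front face (rod x = 63 mm), which stops against the tube's mouth. Axes as the rod.
- rod_tip (a point): Tip of the gauge rod (rod x = 173 mm), 110 mm ahead of the collar's front face. Axes as the rod.
- cradle: Cradle of the rod, fixed: grey base 210 x 60 x 8 mm and two open-topped forks 10 mm thick, one under the handle's rear end (x = -47 mm, 40 mm wide, top 62 mm above the bench), one under the thin rod (x = 125 mm, 30 mm wide, top 67 mm above the bench). Origin on the bench below the handle's centre, x along the rod to its tip.
- tile: White reading tile, flat on the bench and fixed, 100 x 100 x 8 mm. Origin: centre of its underside, on the bench.
- ring_a: Loose steel soil ring, 56 mm diameter, 22 mm high. Not to be knocked about.
- ring_b: Loose steel soil ring, 40 mm diameter, 26 mm high. Not to be knocked about.
- beaker: Loose glass beaker, 72 mm diameter, 95 mm high. Not to be knocked about.
- bulb: Loose rubber bulb, 60 mm diameter, 85 mm high, standing. Not to be knocked about.
Not all that is in view belongs to the job. What is shaped like the cradle but yellow is not meant.

How it is judged:
By the outcome, as a careful person would: the job done as asked, in the order asked, and still so for the second after the job is handed in, while the arm keeps its last pose, push and grip.
It also fails if it takes over 64 s, if anything falls off the work surface, if the arm or the gripper's body presses on something with over 40 N, if the wrist force passes 120 N, or if a joint passes its speed limit or range.

## Working session

There is one attempt and no reset: what is moved stays moved. The work goes in short steps, Python scripts to look and compute and a shell command to move; the robot and the scene stay as the last step left them, time stands still between calls to the robot, and variables do not carry over. Pictures are saved under pics/ and viewed, at most 10 in all, crops included, and the job is handed in when it is done.

```bash
ls; mkdir -p pics
python3 - <<'E'
from rig import *
import cv2, numpy as np
s=sense(); print({k:np.round(v,3).tolist() for k,v in s.items()})
for n in("side","top"):
    f=grab_frame(n); cv2.imwrite(f"pics/{n}0.png",f["pixels"]); R=cv2.Rodrigues(np.array(f["rvec"],float))[0]
    print(n,f["camera_matrix"],f["k1"],(-R.T@np.array(f["tvec"]).ravel()).round(),R.round(2).tolist())
E
```

```text
pics
{'clock': 0.0, 'qpos': [1.251, 0.354, 1.634, -0.0, 1.155, -0.002], 'qvel': [-0.0, -0.001, 0.0, 0.0, -0.001, 0.001], 'joint_efforts': [0.002, -60.523, -34.208, 0.0, 0.009, 0.0], 'eef_pos': [195.137, 593.226, 230.547], 'tcp_rot': [-3.14, -0.0, 2.824], 'contact_force': [0.055, 0.422, -0.931], 'wrist_torque': [-0.013, 0.037, 0.009], 'grasp_force': 0.0, 'opening': 0.998}
side [[467.21174757   0.         279.69592501]
 [  0.         467.21174757 201.74086184]
 [  0.           0.           1.        ]] -0.07191671525218822 [  83. -819.  609.] [[0.88, -0.48, -0.01], [-0.23, -0.41, -0.88], [0.42, 0.77, -0.48]]
top [[448.87638959   0.         273.60322261]
 [  0.         448.87638959 205.22841057]
 [  0.           0.           1.        ]] -0.025916949861077985 [ 440.    0. 1158.] [[0.02, -1.0, 0.01], [-1.0, -0.02, -0.07], [0.07, -0.01, -1.0]]
```

View pics/side0.png

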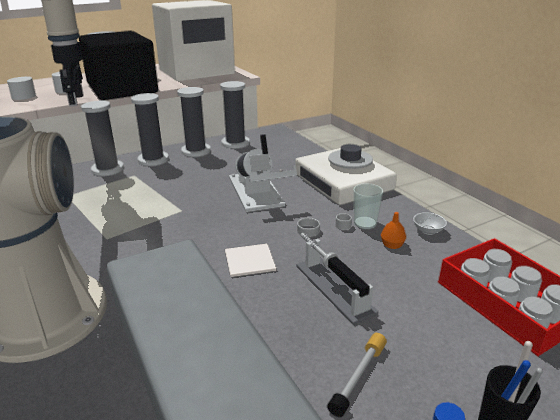

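View pics/top0.png

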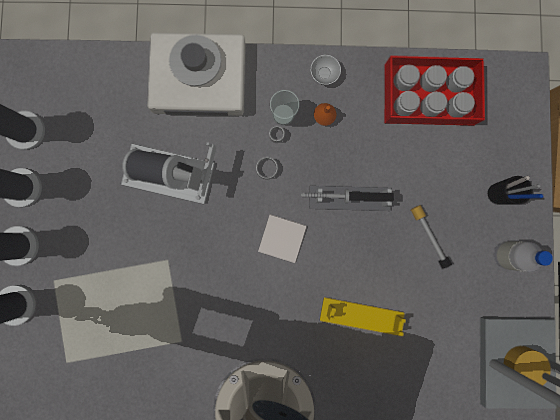

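The side view shows the rig's tube mouth at about (262,165), the tab at (264,143), and the rod in its grey cradle from (303,237) to (370,290). In the top view the rig is at (165,173), the rod runs from (302,195) to (400,198), and the tile is at (283,239). The loose parts sit around (265–325, 105–170).

```bash
cat > h.py <<'E'
import cv2, numpy as np
from rig import *
def cal(f): return cv2.Rodrigues(np.array(f["rvec"],float))[0],np.array(f["tvec"],float).ravel(),np.array(f["camera_matrix"],float),np.array([f["k1"],0,0,0,0])
def ray(f,p):
    R,t,K,D=cal(f); n=cv2.undistortPoints(np.array([[p]],float),K,D).ravel()
    return -R.T@t, R.T@np.array([n[0],n[1],1.])
def onz(f,p,z):
    c,d=ray(f,p); return c+d*(z-c[2])/d[2]
def tri(f,p,g,q):
    c,d=ray(f,p); e,k=ray(g,q); A=np.array([d,-k]).T; s=np.linalg.lstsq(A,e-c,rcond=None)[0]
    a,b=c+s[0]*d,e+s[1]*k; return (a+b)/2,np.linalg.norm(a-b)
def px(f,P):
    R,t,K,D=cal(f); return cv2.projectPoints(np.array(P,float).reshape(-1,1,3),R,t,K,D)[0].reshape(-1,2)
E
python3 - <<'E'
import cv2,numpy as np
t=cv2.imread("pics/top0.png");s=cv2.imread("pics/side0.png")
def c(i,x,X,y,Y,k):
    o=cv2.resize(i[y:Y,x:X],None,fx=k,fy=k,interpolation=cv2.INTER_CUBIC)
    for u in range(-(-x//10)*10,X,10): cv2.line(o,(int((u-x+.5)*k),0),(int((u-x+.5)*k),4 if u%50 else 12),(0,0,255),1)
    for v in range(-(-y//10)*10,Y,10): cv2.line(o,(0,int((v-y+.5)*k)),(4 if v%50 else 12,int((v-y+.5)*k)),(0,0,255),1)
    return o
C=np.zeros((600,800,3),np.uint8)
for o,x,y in((c(t,115,255,135,210,3.5),0,0),(c(t,295,405,180,215,2.8),491,0),(c(s,225,305,130,215,3.9),0,265),(c(s,295,380,228,313,3.9),320,265)):
    C[y:y+o.shape[0],x:x+o.shape[1]]=o[:600-y,:800-x]
cv2.imwrite("pics/c0.png",C)
E
```

```text
(no output)
```

View pics/c0.png

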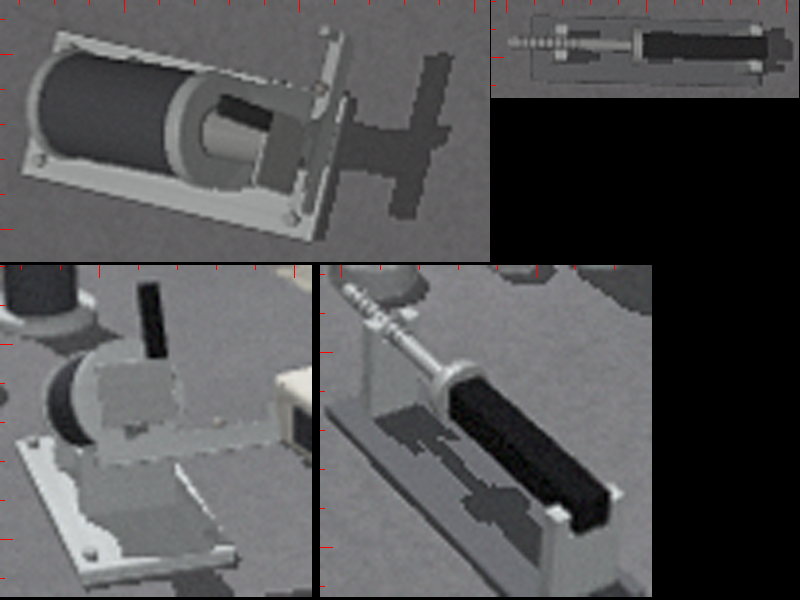

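The crop shows the tab in the side view from (262,135) to (265,153.5), and in the top view from (178,165) to (192,169). The base plate corners in the top view are about (131,143.5), (121,184) and (205,203). The rod handle spans (349–393, 196) and its tip is at (300.6,194).

Run:
```python
from h import *
f=grab_frame("top");g=grab_frame("side")
a,r=tri(f,(177.4,164.8),g,(262.3,135));b,r2=tri(f,(191.4,168.8),g,(264.8,153.5))
print("tab top",a.round(1),r,"bot",b.round(1),r2)
T=onz(f,(131,143.5),12);B=onz(f,(205.2,203),12);L=onz(f,(120.6,183.8),12)
x=L-B; yaw=np.degrees(np.arctan2(x[1],x[0])); print("base sides",np.linalg.norm(T-L),np.linalg.norm(L-B),"yaw",yaw)
print("yaw2",np.degrees(np.arctan2(*(T-L)[:2][::-1]))+90)
c=(T+B)/2; u=x/np.linalg.norm(x); m=c-95*u; m[2]=127; print("center",c.round(1),"mouth",m.round(1),"u",u.round(3))
im=f["pixels"]
h=cv2.inRange(im,(0,0,0),(28,28,28)); k=np.zeros_like(h); k[185:210,335:396]=255
P=cv2.findNonZero(h&k); rc=cv2.minAreaRect(P); print(rc)
ax=[onz(f,p,60) for p in((300.6,194.1),(348.5,195.3))]; e=[onz(f,p,70) for p in((348.8,195.6),(393.1,196.5))]
hc=onz(f,rc[0],70); print("tip",ax[0].round(1),"handle ends",e[0].round(1),e[1].round(1),"hc",hc.round(1))
# side check
q,rr=tri(f,(300.6,194.1),g,(295+345/3.9-82.1,228+(288-265)/3.9)); print("tip tri",q.round(1),rr)
w=cv2.inRange(im,(190,190,190),(255,255,255)); w2=np.zeros_like(w); w2[205:270,250:315]=w[205:270,250:315]
cs=max(cv2.findContours(w2,0,2)[0],key=cv2.contourArea) if w2.any() else None
w3=cv2.inRange(cv2.cvtColor(im,6)[205:270,250:315],150,255); cs=max(cv2.findContours(w3,0,2)[0],key=cv2.contourArea); rc=cv2.minAreaRect(cs); print("tile",rc,onz(f,(rc[0][0]+250,rc[0][1]+205),8).round(1))
for n,p,z in(("ringa",(268,168),22),("ringb",(277,134),26),("beaker",(285,106),95),("bulb",(325,115),40)): print(n,onz(f,p,z).round())
```

```text
tab top [590.5 198.9 189.1] 2.782887358369806 bot [586.9 176.2 146.8] 0.538945850669193
base sides 107.40453285968161 222.96712058786812 yaw 78.24982662550549
yaw2 77.90126065464344
center [594.6 259.6  12. ] mouth [575.2 166.6 127. ] u [0.204 0.979 0.   ]
((369.9968566894531, 192.6249542236328), (40.01249313354492, 0.24992190301418304), 1.432096242904663)
tip [542.2 -78.6  60. ] handle ends [ 539.8 -195.7   70. ] [ 539.6 -304.5   70. ] hc [ 548.1 -247.6   70. ]
tip tri [542.8 -79.   57.2] 0.8102243348869738
tile ((31.850534439086914, 33.57829284667969), (38.23885726928711, 38.29851531982422), 17.354022979736328) [432.  -35.9   8. ]
ringa [611.   3.  22.]
ringb [699. -19.  26.]
beaker [752. -36.  95.]
bulb [ 747. -139.   40.]
```

```bash
python3 -m jog '[{"spin":0.12,"grip":1},{"spin":0.12,"grip":1},{"spin":0.12,"grip":1},{"spin":0.12,"grip":1},{"spin":0.12,"grip":1},{"spin":0.12,"grip":1},{"spin":0.12,"grip":1},{"spin":0.12,"grip":1},{"spin":0.12,"grip":1},{"spin":0.12,"grip":1},{"spin":0.12,"grip":1},{"spin":0.12,"grip":1},{"spin":0.019,"grip":1}]' 30
python3 -m jog '[{"x":-2.1,"y":2.7,"grip":1},{"x":-2.1,"y":2.7,"grip":1},{"x":-2.1,"y":2.7,"grip":1},{"x":-2.1,"y":2.7,"grip":1},{"x":-2.1,"y":2.7,"grip":1},{"x":-2.1,"y":2.7,"grip":1},{"x":-2.1,"y":2.7,"grip":1},{"x":-2.1,"y":2.7,"grip":1},{"x":-2.1,"y":2.7,"grip":1},{"x":-2.1,"y":2.7,"grip":1},{"x":-2.1,"y":2.7,"grip":1},{"x":-2.1,"y":2.7,"grip":1},{"x":-2.1,"y":2.7,"grip":1},{"x":-2.1,"y":2.7,"grip":1},{"x":-2.1,"y":2.7,"grip":1},{"x":0,"y":0,"grip":1}]'
```

```text
schema error: expected keys x, y, z, spin, grip
schema error: expected keys x, y, z, spin, grip
```

```bash
python3 -m jog '[{"x":0,"y":0,"z":0,"spin":0.12,"grip":1},{"x":0,"y":0,"z":0,"spin":0.12,"grip":1},{"x":0,"y":0,"z":0,"spin":0.12,"grip":1},{"x":0,"y":0,"z":0,"spin":0.12,"grip":1},{"x":0,"y":0,"z":0,"spin":0.12,"grip":1},{"x":0,"y":0,"z":0,"spin":0.12,"grip":1},{"x":0,"y":0,"z":0,"spin":0.12,"grip":1},{"x":0,"y":0,"z":0,"spin":0.12,"grip":1},{"x":0,"y":0,"z":0,"spin":0.12,"grip":1},{"x":0,"y":0,"z":0,"spin":0.12,"grip":1},{"x":0,"y":0,"z":0,"spin":0.12,"grip":1},{"x":0,"y":0,"z":0,"spin":0.12,"grip":1},{"x":0,"y":0,"z":0,"spin":0.019,"grip":1}]' 30
python3 -m jog '[{"x":-2.1,"y":2.7,"z":0,"spin":0,"grip":1},{"x":-2.1,"y":2.7,"z":0,"spin":0,"grip":1},{"x":-2.1,"y":2.7,"z":0,"spin":0,"grip":1},{"x":-2.1,"y":2.7,"z":0,"spin":0,"grip":1},{"x":-2.1,"y":2.7,"z":0,"spin":0,"grip":1},{"x":-2.1,"y":2.7,"z":0,"spin":0,"grip":1},{"x":-2.1,"y":2.7,"z":0,"spin":0,"grip":1},{"x":-2.1,"y":2.7,"z":0,"spin":0,"grip":1},{"x":-2.1,"y":2.7,"z":0,"spin":0,"grip":1},{"x":-2.1,"y":2.7,"z":0,"spin":0,"grip":1},{"x":-2.1,"y":2.7,"z":0,"spin":0,"grip":1},{"x":-2.1,"y":2.7,"z":0,"spin":0,"grip":1},{"x":-2.1,"y":2.7,"z":0,"spin":0,"grip":1},{"x":-2.1,"y":2.7,"z":0,"spin":0,"grip":1},{"x":-2.1,"y":2.7,"z":0,"spin":0,"grip":1},{"x":0,"y":0,"z":0,"spin":0,"grip":1}]'
```

```text
clock: 1.28
eef_pos: [195.2, 593.6, 231.1]
tcp_rot: [-3.142, 0.0, 1.359]
contact_force: [0.4, -0.9, -0.4]
opening: -0.003
grasp_force: 0.0
clock: 2.62
eef_pos: [530.6, 198.5, 231.4]
tcp_rot: [3.139, 0.001, 1.365]
contact_force: [-0.5, -0.0, 0.3]
opening: -0.004
grasp_force: 0.0
```

```bash
python3 -m jog '[{"x":-0.7,"y":0,"z":2.1,"spin":0,"grip":1},{"x":-0.7,"y":0,"z":2.1,"spin":0,"grip":1},{"x":0,"y":0,"z":2.1,"spin":0,"grip":1},{"x":0,"y":0.5,"z":0,"spin":0,"grip":1},{"x":0,"y":1,"z":0,"spin":0,"grip":1},{"x":0,"y":1,"z":0,"spin":0,"grip":1},{"x":0,"y":0.5,"z":0,"spin":0,"grip":1},{"x":0,"y":0,"z":0,"spin":0,"grip":1}]'
python3 - <<'E'
from h import *
t=grab_frame("top");s=grab_frame("side")
C=np.zeros((450,800,3),np.uint8)
C[:,:400]=cv2.resize(t["pixels"][120:232,110:210],(400,450));C[:,400:]=cv2.resize(s["pixels"][100:212,215:315],(400,450))
cv2.imwrite("pics/c1.png",C)
E
```

```text
clock: 3.28
eef_pos: [556.3, 182.9, 169.7]
tcp_rot: [3.139, -0.001, 1.365]
contact_force: [-0.2, -0.4, -0.7]
opening: 0.0
grasp_force: 0.0
```

View pics/c1.png

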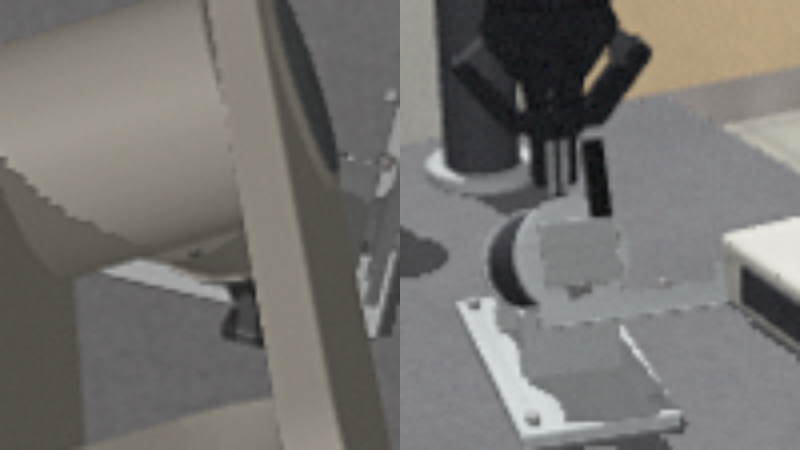

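The fingertips are at crop (557,190), just left of the tab at (597,180), and level with its upper half. I'll push now.

```bash
python3 -m jog '[{"x":0,"y":0.6,"z":0,"spin":0,"grip":1},{"x":0,"y":0.6,"z":0,"spin":0,"grip":1},{"x":0,"y":0.6,"z":0,"spin":0,"grip":1},{"x":0,"y":0.6,"z":0,"spin":0,"grip":1},{"x":0,"y":0.6,"z":0,"spin":0,"grip":1},{"x":0,"y":0,"z":0,"spin":0,"grip":1}]'
python3 -m jog '[{"x":0,"y":0.6,"z":0,"spin":0,"grip":1},{"x":0,"y":0.6,"z":0,"spin":0,"grip":1},{"x":0,"y":0.6,"z":0,"spin":0,"grip":1},{"x":0,"y":0,"z":0,"spin":0,"grip":1}]'
python3 - <<'E'
from h import *
t=grab_frame("top");s=grab_frame("side")
C=np.zeros((450,800,3),np.uint8)
C[:,:400]=cv2.resize(t["pixels"][120:232,110:210],(400,450));C[:,400:]=cv2.resize(s["pixels"][100:212,215:315],(400,450))
cv2.imwrite("pics/c2.png",C)
E
```

```text
clock: 3.88
eef_pos: [584.4, 176.3, 168.3]
tcp_rot: [3.141, -0.0, 1.364]
contact_force: [-0.5, 0.3, 0.2]
opening: -0.003
grasp_force: 0.0
clock: 4.22
eef_pos: [602.0, 172.6, 168.2]
tcp_rot: [3.141, -0.0, 1.365]
contact_force: [-1.0, 0.6, -0.7]
opening: -0.001
grasp_force: 0.0
```

View pics/c2.png

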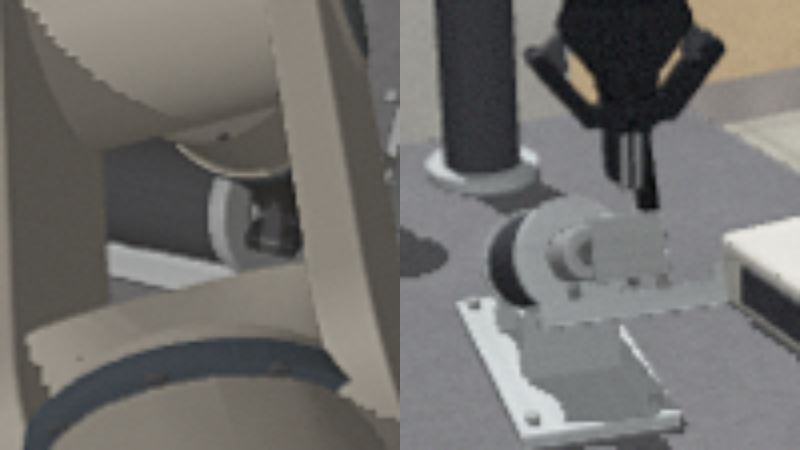

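The gate has slid about 32 mm: the plate's left edge went from crop x=542 to 594. I'll keep pushing until it snaps.

```bash
python3 -m jog '[{"x":0,"y":0.5,"z":0,"spin":0,"grip":1},{"x":0,"y":0.5,"z":0,"spin":0,"grip":1},{"x":0,"y":0.0,"z":0,"spin":0,"grip":1}]'|egrep 'eef|cont'
python3 -m jog '[{"x":0,"y":0.5,"z":0,"spin":0,"grip":1},{"x":0,"y":0,"z":0,"spin":0,"grip":1}]'|egrep 'eef|cont'
python3 -m jog '[{"x":0,"y":0.4,"z":0,"spin":0,"grip":1},{"x":0,"y":0,"z":0,"spin":0,"grip":1}]'|egrep 'eef|cont'
python3 - <<'E'
from h import *
s=grab_frame("side");np.save("s.npy",s["pixels"])
C=cv2.resize(s["pixels"][100:212,215:315],(400,450),interpolation=cv2.INTER_CUBIC)
cv2.imwrite("pics/c3.png",C)
E
```

```text
eef_pos: [611.4, 170.7, 168.3]
contact_force: [-0.5, -0.3, -0.5]
eef_pos: [616.0, 169.7, 168.3]
contact_force: [-0.3, -0.1, 0.4]
eef_pos: [618.7, 169.1, 168.2]
contact_force: [-4.1, 0.7, 2.2]
```

View pics/c3.png

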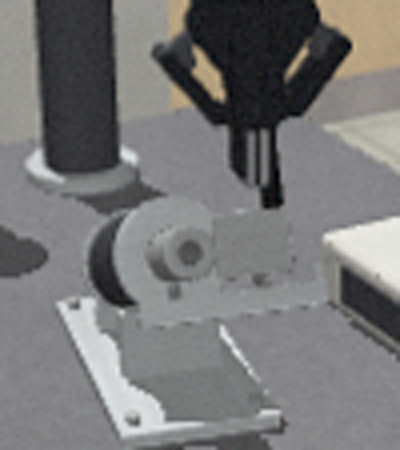

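The tube mouth is clear, with the bore at crop (190,252) and the plate's left edge at 217. The force has risen to 4 N, so the gate is at the detent. I'll push on through.

```bash
python3 -m jog '[{"x":0,"y":0.3,"z":0,"spin":0,"grip":1},{"x":0,"y":0,"z":0,"spin":0,"grip":1}]'|egrep 'eef|cont'
python3 -m jog '[{"x":0,"y":0.3,"z":0,"spin":0,"grip":1},{"x":0,"y":0,"z":0,"spin":0,"grip":1}]'|egrep 'eef|cont'
python3 -m jog '[{"x":0,"y":0.3,"z":0,"spin":0,"grip":1},{"x":0,"y":0,"z":0,"spin":0,"grip":1}]'|egrep 'eef|cont'
python3 - <<'E'
from h import *
s=grab_frame("side")
C=cv2.resize(s["pixels"][100:212,215:315],(400,450),interpolation=cv2.INTER_CUBIC)
cv2.imwrite("pics/c4.png",C)
E
```

```text
eef_pos: [622.1, 168.5, 168.3]
contact_force: [-1.6, 0.2, -0.2]
eef_pos: [626.3, 167.7, 168.5]
contact_force: [0.2, -0.3, 1.3]
eef_pos: [627.5, 167.3, 168.2]
contact_force: [-5.5, 1.8, 3.7]
```

View pics/c4.png

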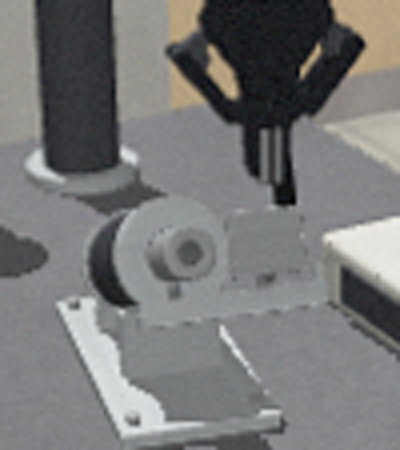

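The plate's left edge is at crop 228 and the bore at 190. That gap is about 24 mm, so the slide is near 0.049 and entering the detent. I'll push further.

```bash
for i in 1; do python3 -m jog '[{"x":0,"y":0.3,"z":0,"spin":0,"grip":1},{"x":0,"y":0,"z":0,"spin":0,"grip":1}]'|egrep 'eef|cont'; done
python3 -m jog '[{"x":0,"y":0.3,"z":0,"spin":0,"grip":1},{"x":0,"y":0,"z":0,"spin":0,"grip":1}]'|egrep 'eef|cont'
python3 -m jog '[{"x":0,"y":0.2,"z":0,"spin":0,"grip":1},{"x":0,"y":0,"z":0,"spin":0,"grip":1}]'|egrep 'eef|cont'
python3 - <<'E'
from h import *
s=grab_frame("side");g=s["pixels"][100:212,215:315]
np.set_printoptions(linewidth=250)
C=cv2.resize(g,(400,450),interpolation=cv2.INTER_CUBIC)
cv2.imwrite("pics/c5.png",C)
E
```

```text
eef_pos: [628.2, 167.2, 168.0]
contact_force: [-14.8, 3.5, 8.7]
eef_pos: [628.7, 167.0, 167.8]
contact_force: [-23.8, 6.7, 14.3]
eef_pos: [629.1, 166.9, 167.6]
contact_force: [-29.5, 9.0, 17.3]
```

View pics/c5.png

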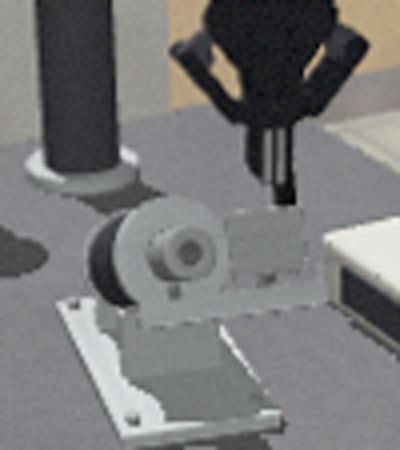

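The gate went through: the force rose at x≈619 and fell to zero near 626 as it snapped, and since then it has met a hard stop. The plate moved about 56 mm in the view. The tab's face is now where the geometry puts "fully open". I'll back off and head to the rod.

```bash
python3 -m jog '[{"x":0,"y":-1.5,"z":0,"spin":0,"grip":1},{"x":0,"y":-2,"z":0,"spin":0,"grip":1},{"x":0,"y":0,"z":-3,"spin":-0.1,"grip":1},{"x":0,"y":0,"z":-2,"spin":-0.092,"grip":1}]'|egrep 'eef|cont'
python3 -m jog '[{"x":-3.4,"y":-0.45,"z":0,"spin":0,"grip":1},{"x":-3.4,"y":-0.45,"z":0,"spin":0,"grip":1},{"x":-3.4,"y":-0.45,"z":0,"spin":0,"grip":1},{"x":-3.4,"y":-0.45,"z":0,"spin":0,"grip":0.5},{"x":-3.4,"y":-0.45,"z":0,"spin":0,"grip":0.3},{"x":-3.4,"y":-0.45,"z":0,"spin":0,"grip":0.3},{"x":-3.4,"y":-0.45,"z":0,"spin":0,"grip":0.3},{"x":-3.4,"y":-0.45,"z":0,"spin":0,"grip":0.3},{"x":-3.4,"y":-0.45,"z":0,"spin":0,"grip":0.3},{"x":-3.4,"y":-0.45,"z":0,"spin":0,"grip":0.3},{"x":-3.4,"y":-0.45,"z":0,"spin":0,"grip":0.3},{"x":-3.4,"y":-0.45,"z":0,"spin":0,"grip":0.3},{"x":0,"y":0,"z":0,"spin":0,"grip":0.3}]'
python3 - <<'E'
from h import *
t=grab_frame("top");s=grab_frame("side");cv2.imwrite("pics/t6.png",t["pixels"])
C=np.zeros((560,800,3),np.uint8)
C[:320,:400]=cv2.resize(t["pixels"][135:215,115:215],(400,320));C[:450,400:]=cv2.resize(s["pixels"][100:212,215:315],(400,450))
C[325:,:400]=cv2.resize(t["pixels"][150:244,290:450],(400,235))
cv2.imwrite("pics/c6.png",C)
E
```

```text
eef_pos: [601.1, 172.8, 219.0]
contact_force: [2.7, 0.3, 0.9]
clock: 7.47
eef_pos: [541.8, -240.3, 218.7]
tcp_rot: [3.14, 0.003, 1.554]
contact_force: [-0.9, -0.2, 0.3]
opening: 0.701
grasp_force: 0.0
```

View pics/c6.png

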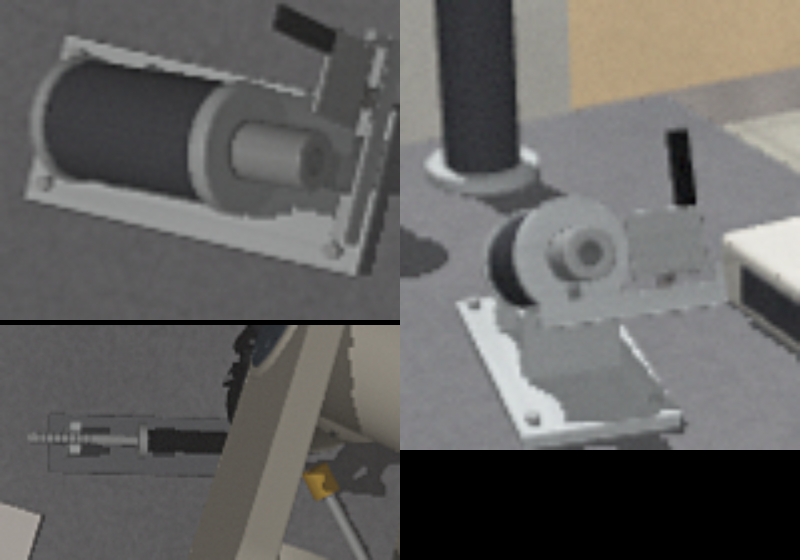

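The gate stays fully open: the tab is now at top-crop (300,28), clear of the mouth at (313,160), and the bore shows at side-crop (590,252). Next is the descent to the handle, and the mouth measurement.

```bash
python3 -m jog '[{"x":0.3,"y":-0.1,"z":3,"spin":0,"grip":0.3},{"x":0.3,"y":-0.1,"z":3,"spin":0,"grip":0.3},{"x":0,"y":0,"z":3,"spin":0,"grip":0.3},{"x":0,"y":0,"z":3,"spin":0,"grip":0.3},{"x":0,"y":0,"z":2.5,"spin":0,"grip":0.3},{"x":0,"y":0,"z":2,"spin":0,"grip":0.3},{"x":0,"y":0,"z":1.2,"spin":0,"grip":0.3},{"x":0,"y":0,"z":0,"spin":0,"grip":0.3}]'|egrep 'eef|cont|open'
python3 -m jog '[{"x":0,"y":0,"z":0,"spin":0,"grip":0.6},{"x":0,"y":0,"z":0,"spin":0,"grip":0.7},{"x":0,"y":0,"z":0,"spin":0,"grip":0.75},{"x":0,"y":0,"z":0,"spin":0,"grip":0.8},{"x":0,"y":0,"z":0,"spin":0,"grip":0.85},{"x":0,"y":0,"z":0,"spin":0,"grip":1},{"x":0,"y":0,"z":0,"spin":0,"grip":1}]' 30
python3 - <<'E'
from h import *
t=grab_frame("top");s=grab_frame("side")
m,r=tri(t,(192.8,174.5),s,(262,162.2)); print("mouth",m.round(1),r)
p,r=tri(t,(183.3,138.3),s,(215+278/4-.5,100+130/4.018-.5));print("tabtop",p.round(1),r)
print(onz(t,(192.8,174.5),127).round(1),onz(s,(262,162.2),127).round(1))
E
```

```text
eef_pos: [539.0, -226.9, 39.0]
contact_force: [-0.6, -0.3, 1.2]
opening: 0.701
clock: 8.82
eef_pos: [541.3, -228.9, 42.8]
tcp_rot: [3.139, 0.001, 1.556]
contact_force: [-0.3, 2.5, 6.6]
opening: 0.228
grasp_force: 32.0
mouth [577.5 176.2 124.4] 0.7498930146429342
tabtop [648.5 187.7 190.6] 2.2866048280574813
[576.8 175.9 127. ] [575.2 170.8 127. ]
```

```bash
python3 -m jog '[{"x":0,"y":0,"z":-0.7,"spin":0,"grip":1},{"x":0,"y":0,"z":-1.5,"spin":0,"grip":1},{"x":0,"y":0,"z":-2,"spin":0,"grip":1},{"x":0,"y":0,"z":-2,"spin":0,"grip":1},{"x":0,"y":0,"z":-2,"spin":0,"grip":1},{"x":0,"y":0,"z":-0.6,"spin":0,"grip":1},{"x":0,"y":0,"z":0,"spin":0.1,"grip":1},{"x":0,"y":0,"z":0,"spin":0.092,"grip":1}]'|egrep 'eef|cont|open'
python3 -m jog '[{"x":1.5,"y":-0.35,"z":0,"spin":0,"grip":1},{"x":2.4,"y":-0.55,"z":0,"spin":0,"grip":1},{"x":2.4,"y":-0.55,"z":0,"spin":0,"grip":1},{"x":2.4,"y":-0.55,"z":0,"spin":0,"grip":1},{"x":2.4,"y":-0.55,"z":0,"spin":0,"grip":1},{"x":2.4,"y":-0.55,"z":0,"spin":0,"grip":1},{"x":2.4,"y":-0.55,"z":0,"spin":0,"grip":1},{"x":2.4,"y":-0.55,"z":0,"spin":0,"grip":1},{"x":1.5,"y":-0.35,"z":0,"spin":0,"grip":1},{"x":0.9,"y":-0.2,"z":0,"spin":0,"grip":1},{"x":0,"y":0,"z":0,"spin":0,"grip":1}]'
python3 - <<'E'
from h import *
t=grab_frame("top");s=grab_frame("side")
C=np.zeros((600,800,3),np.uint8)
C[:300,:]=cv2.resize(t["pixels"][140:215,160:360],(800,300),interpolation=cv2.INTER_CUBIC);C[300:,:480]=cv2.resize(s["pixels"][130:230,210:370],(480,300),interpolation=cv2.INTER_CUBIC)
cv2.imwrite("pics/c7.png",C)
E
```

```text
eef_pos: [540.3, -228.7, 130.0]
contact_force: [-1.0, 0.8, -2.6]
opening: 0.228
clock: 10.5
eef_pos: [535.5, -14.4, 129.0]
tcp_rot: [-3.141, -0.0, 1.368]
contact_force: [0.0, -0.5, -2.8]
opening: 0.229
grasp_force: 30.8
```

View pics/c7.png

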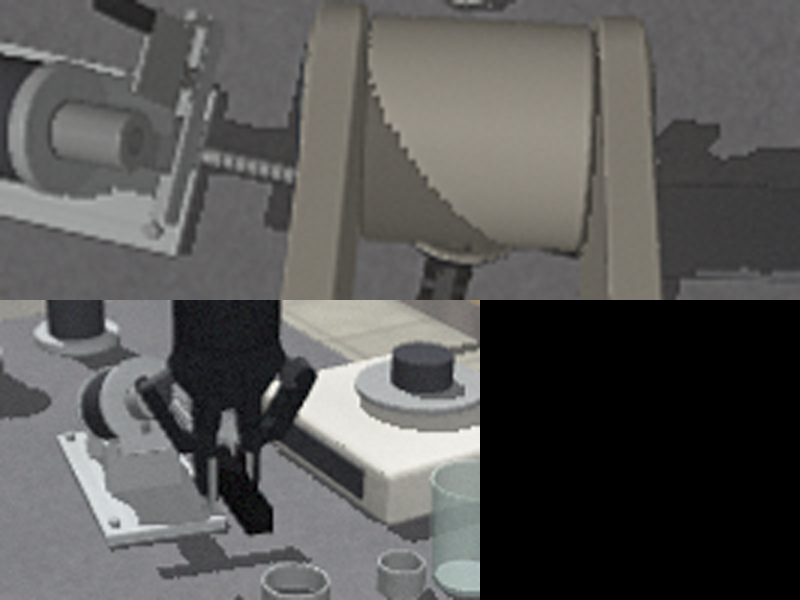

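The level rod's tip is at top-crop (203,155), pointing towards the bore at (133,140). In the side view the gripper hides the tip, and the handle's rear end is at about (295,205).

Run:
```python
from h import *
t=grab_frame("top");s=grab_frame("side");st=sense();T=st["eef_pos"];T=np.array(T)
u=np.array([np.cos(1.364),np.sin(1.364),0]);v=np.array([u[1],-u[0],0])
print("tcp",T.round(1),st["tcp_rot"])
ms=[onz(t,(192.8,174.5),126),onz(t,(192.8,174.5),122)]
for z in(136,146,156):
  P=onz(t,(210.3,178.3),z);Q=onz(t,(233.3,183.3),z);d=P-Q
  print(z,P.round(1),"along/lat rel tcp",((P-T)@u).round(1),((P-T)@v).round(1),"rel mouth",((P-ms[0])@u).round(1),((P-ms[0])@v).round(1),"yaw",np.arctan2(d[1],d[0]).round(3))
print("mouth lat rel tcp",[((m-T)@v).round(1) for m in ms])
# predicted handle rear bottom-centre in side view if level
for dz in(17,20):print(px(s,[T-u*77+[0,0,dz+10],T-u*77+[0,0,dz-10]]).round(1).tolist())
```

```text
tcp [535.9 -16.9 129.2] [-3.14146752e+00  2.89135571e-04  1.36471780e+00]
136 [567.6 134.1 136. ] along/lat rel tcp 154.3 -0.0 rel mouth -43.0 -0.5 yaw 1.374
146 [566.4 132.8 146. ] along/lat rel tcp 152.8 -1.0 rel mouth -44.6 -1.5 yaw 1.374
156 [565.1 131.5 156. ] along/lat rel tcp 151.2 -1.9 rel mouth -46.1 -2.4 yaw 1.374
mouth lat rel tcp [np.float64(0.5), np.float64(0.9)]
[[295.9, 199.1], [295.8, 207.6]]
[[295.9, 197.9], [295.8, 206.4]]
```

```bash
python3 -m jog '[{"x":0,"y":0.1,"z":1.2,"spin":0,"grip":1},{"x":0,"y":0,"z":1.1,"spin":0,"grip":1},{"x":1.5,"y":0,"z":0,"spin":0,"grip":1},{"x":1.5,"y":0,"z":0,"spin":0,"grip":1},{"x":0,"y":0,"z":0,"spin":0,"grip":1},{"x":0,"y":0,"z":0,"spin":0,"grip":1}]' 25|egrep 'eef|cont'
python3 -m jog '[{"x":0.5,"y":0,"z":0,"spin":0,"grip":1},{"x":0,"y":0,"z":0,"spin":0,"grip":1}]' |egrep 'eef|cont'
python3 -m jog '[{"x":0.5,"y":0,"z":0,"spin":0,"grip":1},{"x":0,"y":0,"z":0,"spin":0,"grip":1}]' |egrep 'eef|cont'
python3 -m jog '[{"x":0.4,"y":0,"z":0,"spin":0,"grip":1},{"x":0,"y":0,"z":0,"spin":0,"grip":1}]' |egrep 'eef|cont'
python3 -m jog '[{"x":0.4,"y":0,"z":0,"spin":0,"grip":1},{"x":0,"y":0,"z":0,"spin":0,"grip":1}]' |egrep 'eef|cont'
python3 - <<'E'
from h import *
t=grab_frame("top");s=grab_frame("side")
C=np.zeros((600,800,3),np.uint8)
C[:300,:]=cv2.resize(t["pixels"][140:215,160:360],(800,300),interpolation=cv2.INTER_CUBIC);C[300:,:480]=cv2.resize(s["pixels"][130:230,210:370],(480,300),interpolation=cv2.INTER_CUBIC)
cv2.imwrite("pics/c8.png",C)
E
```

```text
eef_pos: [542.7, 12.9, 105.1]
contact_force: [0.0, -0.2, -2.1]
eef_pos: [544.0, 17.8, 105.8]
contact_force: [-0.6, -0.1, -1.3]
eef_pos: [545.4, 23.0, 106.3]
contact_force: [-0.1, -0.2, -1.9]
eef_pos: [546.1, 27.2, 106.4]
contact_force: [0.0, 1.0, 0.1]
eef_pos: [547.0, 31.2, 106.4]
contact_force: [-0.4, 0.5, -0.3]
```

I've used my ten pictures, so from here I work from forces and masks. The tip should be just inside the mouth. Next I'll raise the gripper so the upper lip pivots the rod tip-down.

```bash
python3 -m jog '[{"x":0.1,"y":0,"z":-0.4,"spin":0,"grip":1},{"x":0.1,"y":0,"z":-0.4,"spin":0,"grip":1},{"x":0,"y":0,"z":0,"spin":0,"grip":1}]' |egrep 'eef|cont'
python3 -m jog '[{"x":0.1,"y":0,"z":-0.4,"spin":0,"grip":1},{"x":0.1,"y":0,"z":-0.4,"spin":0,"grip":1},{"x":0,"y":0,"z":0,"spin":0,"grip":1}]' |egrep 'eef|cont'
python3 - <<'E'
from h import *
s=sense();print(np.round(s["wrist_torque"],3),np.round(s["contact_force"],1))
E
```

```text
eef_pos: [547.2, 32.4, 114.9]
contact_force: [-1.2, 0.1, -3.8]
eef_pos: [547.7, 34.5, 123.0]
contact_force: [-1.3, -0.7, -2.7]
[-0.509  0.323  0.209] [-1.3 -0.7 -2.7]
```

```bash
cat > tilt.py <<'E'
from h import *
def tilt(show=True):
    s=grab_frame("side");st=sense();T=np.array(st["eef_pos"]);y=st["tcp_rot"][2]
    u=np.array([np.cos(y),np.sin(y),0]);v=np.array([u[1],-u[0],0]);d=cv2.cvtColor(s["pixels"],6)<40
    best=[]
    for a in np.radians(np.arange(-10,36,1)):   # rear-face bottom edge, both corners + top edge for each tilt: print predicted
        x=np.array([u[0]*np.cos(a),u[1]*np.cos(a),-np.sin(a)]);z=np.array([u[0]*np.sin(a),u[1]*np.sin(a),np.cos(a)])
        G=T+[0,0,18.]; best.append((round(np.degrees(a)),px(s,[G-77*x-10*z])[0].round(1)))
    # measured: lowest dark pixel per column close to the predicted track
    tr=np.array([b[1] for b in best]); c0,c1=int(tr[:,0].min())-4,int(tr[:,0].max())+5
    r0,r1=int(tr[:,1].min())-25,int(tr[:,1].max())+8
    n,lab,stt,_=cv2.connectedComponentsWithStats(d[r0:r1,c0:c1].astype(np.uint8))
    low=[(c,r0+int(np.nonzero(d[r0:r1,c])[0].max())) for c in range(c0,c1) if d[r0:r1,c].any()]
    if show: print("pred",[(b[0],b[1].tolist()) for b in best[::5]]);print("low",low)
tilt()
E
python3 tilt.py
```

```text
pred [(-10, [287.9, 203.3]), (-5, [288.2, 201.0]), (0, [288.3, 198.5]), (5, [288.4, 195.9]), (10, [288.4, 193.1]), (15, [288.4, 190.2]), (20, [288.2, 187.2]), (25, [288.0, 184.2]), (30, [287.6, 181.1]), (35, [287.2, 177.9])]
low [(283, 193), (284, 195), (285, 196), (286, 196), (287, 196), (288, 196), (289, 196), (290, 196), (291, 196), (292, 196)]
```

```bash
python3 -m jog '[{"x":0.1,"y":0,"z":-0.4,"spin":0,"grip":1},{"x":0.1,"y":0,"z":-0.4,"spin":0,"grip":1},{"x":0,"y":0,"z":0,"spin":0,"grip":1}]' |egrep 'eef|cont'
python3 -m jog '[{"x":0.15,"y":0,"z":-0.4,"spin":0,"grip":1},{"x":0.15,"y":0,"z":-0.4,"spin":0,"grip":1},{"x":0,"y":0,"z":0,"spin":0,"grip":1}]' |egrep 'eef|cont'
python3 tilt.py
```

```text
eef_pos: [548.3, 36.7, 131.1]
contact_force: [-1.9, -1.8, -2.8]
eef_pos: [549.0, 39.8, 139.1]
contact_force: [-2.7, -1.0, -4.2]
pred [(-10, [287.2, 195.7]), (-5, [287.5, 193.3]), (0, [287.7, 190.9]), (5, [287.8, 188.2]), (10, [287.8, 185.4]), (15, [287.7, 182.5]), (20, [287.5, 179.4]), (25, [287.3, 176.3]), (30, [286.9, 173.2]), (35, [286.5, 170.1])]
low [(282, 183), (283, 184), (284, 185), (285, 185), (286, 185), (287, 185), (288, 185), (289, 185), (290, 185), (291, 185)]
```

```bash
python3 -m jog '[{"x":0.15,"y":-0.1,"z":-0.4,"spin":0,"grip":1},{"x":0.2,"y":0,"z":-0.4,"spin":0,"grip":1},{"x":0,"y":0,"z":0,"spin":0,"grip":1}]' |egrep 'eef|cont'
python3 -m jog '[{"x":0.2,"y":0,"z":-0.4,"spin":0,"grip":1},{"x":0.2,"y":0,"z":-0.4,"spin":0,"grip":1},{"x":0,"y":0,"z":0,"spin":0,"grip":1}]' |egrep 'eef|cont'
python3 tilt.py
python3 -m jog '[{"x":0.25,"y":0,"z":-0.4,"spin":0,"grip":1},{"x":0.25,"y":0,"z":-0.4,"spin":0,"grip":1},{"x":0,"y":0,"z":0,"spin":0,"grip":1}]' |egrep 'eef|cont'
python3 tilt.py
```

```text
eef_pos: [549.0, 43.4, 147.2]
contact_force: [-0.4, -1.3, -3.8]
eef_pos: [549.8, 47.4, 155.2]
contact_force: [-1.6, -1.4, -3.5]
pred [(-10, [285.9, 187.6]), (-5, [286.1, 185.3]), (0, [286.3, 182.8]), (5, [286.4, 180.1]), (10, [286.4, 177.2]), (15, [286.3, 174.3]), (20, [286.1, 171.3]), (25, [285.9, 168.1]), (30, [285.5, 165.0]), (35, [285.1, 161.9])]
low [(281, 172), (282, 173), (283, 173), (284, 173), (285, 173), (286, 173), (287, 173), (288, 173), (289, 173), (290, 173)]
eef_pos: [550.6, 52.3, 163.1]
contact_force: [-0.8, -1.4, -3.7]
pred [(-10, [285.1, 183.5]), (-5, [285.3, 181.1]), (0, [285.5, 178.6]), (5, [285.6, 175.9]), (10, [285.6, 173.0]), (15, [285.5, 170.0]), (20, [285.3, 167.0]), (25, [285.1, 163.9]), (30, [284.8, 160.7]), (35, [284.3, 157.6])]
low [(280, 167), (281, 168), (282, 168), (283, 167), (284, 167), (285, 167), (286, 167), (287, 167), (288, 166), (289, 166)]
```

```bash
python3 -m jog '[{"x":0.2,"y":0,"z":-0.3,"spin":0,"grip":1},{"x":0.45,"y":0,"z":0.21,"spin":0,"grip":1},{"x":0.45,"y":0,"z":0.21,"spin":0,"grip":1},{"x":0,"y":0,"z":0,"spin":0,"grip":1}]' |egrep 'eef|cont'
python3 -m jog '[{"x":0.45,"y":0,"z":0.21,"spin":0,"grip":1},{"x":0.45,"y":0,"z":0.21,"spin":0,"grip":1},{"x":0,"y":0,"z":0,"spin":0,"grip":1}]' |egrep 'clock|eef|cont'
python3 tilt.py
```

```text
eef_pos: [552.6, 63.6, 160.6]
contact_force: [0.5, 0.8, -2.7]
clock: 14.5
eef_pos: [554.4, 72.4, 156.4]
contact_force: [0.3, -0.0, -2.7]
pred [(-10, [282.2, 182.2]), (-5, [282.4, 179.9]), (0, [282.6, 177.4]), (5, [282.6, 174.7]), (10, [282.6, 171.9]), (15, [282.5, 169.0]), (20, [282.4, 166.0]), (25, [282.1, 162.9]), (30, [281.8, 159.9]), (35, [281.4, 156.8])]
low [(277, 166), (278, 166), (279, 167), (280, 166), (281, 166), (282, 165), (283, 165), (284, 165), (285, 165), (286, 165)]
```

```bash
python3 -m jog '[{"x":0.6,"y":0,"z":0.28,"spin":0,"grip":1},{"x":0.6,"y":0,"z":0.28,"spin":0,"grip":1},{"x":0.6,"y":0,"z":0.28,"spin":0,"grip":1},{"x":0,"y":0,"z":0,"spin":0,"grip":1}]' |egrep 'eef|cont'
python3 -m jog '[{"x":0.6,"y":0,"z":0.28,"spin":0,"grip":1},{"x":0.6,"y":0,"z":0.28,"spin":0,"grip":1},{"x":0.6,"y":0,"z":0.28,"spin":0,"grip":1},{"x":0,"y":0,"z":0,"spin":0,"grip":1}]' |egrep 'eef|cont'
python3 tilt.py
```

```text
eef_pos: [558.0, 90.2, 147.8]
contact_force: [0.0, -0.2, -2.0]
eef_pos: [561.7, 107.8, 139.5]
contact_force: [-0.7, -0.4, -2.9]
pred [(-10, [277.6, 182.2]), (-5, [277.8, 180.0]), (0, [277.9, 177.5]), (5, [277.9, 175.0]), (10, [277.9, 172.3]), (15, [277.8, 169.5]), (20, [277.6, 166.6]), (25, [277.4, 163.7]), (30, [277.1, 160.7]), (35, [276.7, 157.7])]
low [(272, 166), (273, 166), (274, 167), (275, 167), (276, 166), (277, 166), (278, 166), (279, 166), (280, 166), (281, 166)]
```

```bash
python3 -m jog '[{"x":0.6,"y":0,"z":0.28,"spin":0,"grip":1},{"x":0.6,"y":0,"z":0.28,"spin":0,"grip":1},{"x":0.6,"y":0,"z":0.28,"spin":0,"grip":1},{"x":0.4,"y":0,"z":0.19,"spin":0,"grip":1},{"x":0,"y":0,"z":0,"spin":0,"grip":1}]' |egrep 'eef|cont'
python3 -m jog '[{"x":0.3,"y":0,"z":0.14,"spin":0,"grip":1},{"x":0.3,"y":0,"z":0.14,"spin":0,"grip":1},{"x":0,"y":0,"z":0,"spin":0,"grip":1}]' |egrep 'eef|cont'
python3 -m jog '[{"x":0.3,"y":0,"z":0.14,"spin":0,"grip":1},{"x":0,"y":0,"z":0,"spin":0,"grip":1}]' |egrep 'eef|cont'
python3 -m jog '[{"x":0.3,"y":0,"z":0.14,"spin":0,"grip":1},{"x":0,"y":0,"z":0,"spin":0,"grip":1}]' |egrep 'clock|eef|cont'
```

```text
eef_pos: [566.2, 129.1, 129.3]
contact_force: [-0.9, -0.1, -2.4]
eef_pos: [567.5, 134.5, 126.8]
contact_force: [-0.7, -0.0, -1.3]
eef_pos: [568.1, 137.2, 125.5]
contact_force: [-0.2, 0.0, -3.6]
clock: 16.27
eef_pos: [568.2, 137.5, 125.4]
contact_force: [-5.9, -15.8, 14.5]
```

The collar is against the mouth: about 22 N along the bore, motion stopped, and the distance matches. Now I'll draw it back until only about 10 mm is still inside, then level it on the lower lip.

```bash
python3 -m jog '[{"x":0,"y":0,"z":0,"spin":0,"grip":1},{"x":-0.6,"y":0,"z":-0.28,"spin":0,"grip":1},{"x":-0.9,"y":0,"z":-0.42,"spin":0,"grip":1},{"x":-0.9,"y":0,"z":-0.42,"spin":0,"grip":1},{"x":-0.9,"y":0,"z":-0.42,"spin":0,"grip":1},{"x":-0.9,"y":0,"z":-0.42,"spin":0,"grip":1},{"x":0,"y":0,"z":0,"spin":0,"grip":1}]' |egrep 'eef|cont'
python3 -m jog '[{"x":-0.9,"y":0,"z":-0.42,"spin":0,"grip":1},{"x":-0.9,"y":0,"z":-0.42,"spin":0,"grip":1},{"x":-0.9,"y":0,"z":-0.42,"spin":0,"grip":1},{"x":-0.9,"y":0,"z":-0.42,"spin":0,"grip":1},{"x":-0.9,"y":0,"z":-0.42,"spin":0,"grip":1},{"x":-0.4,"y":0,"z":-0.19,"spin":0,"grip":1},{"x":0,"y":0,"z":0,"spin":0,"grip":1}]' |egrep 'eef|cont'
python3 tilt.py
```

```text
eef_pos: [560.0, 97.2, 144.7]
contact_force: [-0.5, -0.4, -3.0]
eef_pos: [550.0, 49.7, 167.3]
contact_force: [-1.0, -0.3, -2.7]
pred [(-10, [285.3, 182.1]), (-5, [285.6, 179.8]), (0, [285.7, 177.2]), (5, [285.8, 174.5]), (10, [285.8, 171.6]), (15, [285.7, 168.6]), (20, [285.6, 165.6]), (25, [285.3, 162.4]), (30, [285.0, 159.3]), (35, [284.6, 156.1])]
low [(280, 165), (281, 166), (282, 167), (283, 165), (284, 165), (285, 165), (286, 165), (287, 165), (288, 165), (289, 164)]
```

```bash
python3 -m jog '[{"x":-0.15,"y":0,"z":0.4,"spin":0,"grip":1},{"x":-0.18,"y":0,"z":0.4,"spin":0,"grip":1},{"x":-0.15,"y":0,"z":0.4,"spin":0,"grip":1},{"x":0,"y":0,"z":0,"spin":0,"grip":1}]' |egrep 'eef|cont'
python3 tilt.py
python3 -m jog '[{"x":-0.15,"y":0,"z":0.4,"spin":0,"grip":1},{"x":-0.14,"y":0,"z":0.4,"spin":0,"grip":1},{"x":-0.13,"y":0,"z":0.4,"spin":0,"grip":1},{"x":0,"y":0,"z":0,"spin":0,"grip":1}]' |egrep 'eef|cont'
python3 tilt.py
```

```text
eef_pos: [548.8, 46.3, 153.7]
contact_force: [0.8, 1.5, 0.0]
pred [(-10, [285.8, 188.2]), (-5, [286.0, 185.9]), (0, [286.2, 183.4]), (5, [286.3, 180.7]), (10, [286.3, 177.8]), (15, [286.2, 174.9]), (20, [286.0, 171.8]), (25, [285.8, 168.7]), (30, [285.4, 165.6]), (35, [285.0, 162.4])]
low [(281, 173), (282, 173), (283, 173), (284, 174), (285, 173), (286, 173), (287, 173), (288, 173), (289, 173), (290, 173)]
eef_pos: [547.8, 41.9, 141.8]
contact_force: [0.7, 0.4, 0.5]
pred [(-10, [286.4, 194.0]), (-5, [286.6, 191.7]), (0, [286.8, 189.2]), (5, [286.9, 186.5]), (10, [286.9, 183.7]), (15, [286.8, 180.8]), (20, [286.6, 177.7]), (25, [286.4, 174.6]), (30, [286.0, 171.5]), (35, [285.6, 168.4])]
low [(281, 181), (282, 181), (283, 182), (284, 183), (285, 182), (286, 182), (287, 182), (288, 182), (289, 182), (290, 182)]
```

```bash
python3 -m jog '[{"x":-0.12,"y":0,"z":0.4,"spin":0,"grip":1},{"x":-0.1,"y":0,"z":0.4,"spin":0,"grip":1},{"x":-0.1,"y":0,"z":0.4,"spin":0,"grip":1},{"x":-0.08,"y":0,"z":0.4,"spin":0,"grip":1},{"x":-0.06,"y":0,"z":0.4,"spin":0,"grip":1},{"x":0,"y":0,"z":0,"spin":0,"grip":1}]' |egrep 'eef|cont'
python3 -m jog '[{"x":-0.05,"y":0,"z":0.4,"spin":0,"grip":1},{"x":-0.04,"y":0,"z":0.4,"spin":0,"grip":1},{"x":-0.03,"y":0,"z":0.4,"spin":0,"grip":1},{"x":0,"y":0,"z":0.3,"spin":0,"grip":1},{"x":0,"y":0,"z":0,"spin":0,"grip":1}]' |egrep 'clock|eef|cont'
python3 tilt.py
```

```text
eef_pos: [546.8, 37.4, 121.7]
contact_force: [-0.8, -0.4, -0.2]
clock: 19.17
eef_pos: [546.6, 36.3, 106.9]
contact_force: [1.2, -0.9, -0.1]
pred [(-10, [287.1, 209.1]), (-5, [287.4, 206.9]), (0, [287.6, 204.5]), (5, [287.7, 201.9]), (10, [287.7, 199.1]), (15, [287.6, 196.3]), (20, [287.4, 193.3]), (25, [287.2, 190.3]), (30, [286.9, 187.2]), (35, [286.4, 184.1])]
low [(282, 201), (283, 203), (284, 205), (285, 206), (286, 205), (287, 205), (288, 205), (289, 205), (290, 205), (291, 205)]
```

```bash
python3 -m jog '[{"x":-0.5,"y":0,"z":0,"spin":0,"grip":1},{"x":-0.8,"y":0,"z":0,"spin":0,"grip":1},{"x":-1,"y":0,"z":0,"spin":0,"grip":1},{"x":-1.5,"y":0,"z":0,"spin":0,"grip":1},{"x":-2,"y":0,"z":0,"spin":0,"grip":1},{"x":-2,"y":0.2,"z":-1,"spin":0,"grip":1},{"x":-2,"y":0.2,"z":-1,"spin":0,"grip":1},{"x":-2,"y":0.2,"z":0,"spin":0,"grip":1},{"x":-2,"y":0.2,"z":0,"spin":0,"grip":1},{"x":-2,"y":0.2,"z":0,"spin":0,"grip":1},{"x":-2,"y":0.2,"z":0,"spin":0,"grip":1},{"x":-1.2,"y":0,"z":0,"spin":0,"grip":1},{"x":-0.6,"y":0,"z":0,"spin":0,"grip":1},{"x":0,"y":0,"z":0,"spin":0,"grip":1}]' 40|egrep 'eef|cont'
python3 -m jog '[{"x":0,"y":0,"z":0,"spin":-0.06,"grip":1},{"x":0,"y":0,"z":0,"spin":-0.1,"grip":1},{"x":0,"y":0,"z":0,"spin":-0.1,"grip":1},{"x":0,"y":0,"z":0,"spin":-0.1,"grip":1},{"x":0,"y":0,"z":0,"spin":-0.1,"grip":1},{"x":0,"y":0,"z":0,"spin":-0.1,"grip":1},{"x":0,"y":0,"z":0,"spin":-0.1,"grip":1},{"x":0,"y":0,"z":0,"spin":-0.1,"grip":1},{"x":0,"y":0,"z":0,"spin":-0.07,"grip":1},{"x":0,"y":0,"z":0,"spin":0,"grip":1}]'
python3 - <<'E'
from h import *
t=grab_frame("top");s=grab_frame("side");T=np.array(sense()["eef_pos"]);y=sense()["tcp_rot"][2]
u=np.array([np.cos(y),np.sin(y),0]);G=T+[0,0,18]
for n,f in(("top",t),("side",s)):
    im=cv2.cvtColor(f["pixels"],6); np.save(n+"9.npy",im)
    print(n,"pred tip,collar,rear",px(f,[G+152*u,G+42*u,G-77*u]).round(1).tolist())
p=px(s,[G+152*u])[0].astype(int); q=px(t,[G+152*u])[0].astype(int)
np.set_printoptions(linewidth=250)
g=cv2.cvtColor(s["pixels"],6);h=cv2.cvtColor(t["pixels"],6)
print(p);print(g[p[1]-10:p[1]+10,p[0]-8:p[0]+24]);print(q);print(h[q[1]-8:q[1]+9,q[0]-8:q[0]+20])
E
```

```text
eef_pos: [518.0, -159.1, 127.6]
contact_force: [-0.1, -0.5, -1.6]
clock: 21.22
eef_pos: [518.6, -157.0, 127.6]
tcp_rot: [-3.142, -0.0, 2.199]
contact_force: [1.1, 0.6, -1.6]
opening: 0.224
grasp_force: 42.8
top pred tip,collar,rear [[282.8, 239.9], [322.7, 212.2], [365.4, 182.5]]
side pred tip,collar,rear [[244.2, 202.1], [292.5, 213.2], [349.7, 226.3]]
[244 202]
[[109 162 212 217 210 209 208 214 220 142 123 133 135 131 134 130 131 130 134 133 130 129 126 126 127 119 123 122 123 122 125 119]
 [114 116 202 219 213 211 213 214 220 167 133 127 133 132 128 129 128 123 121 122 122 122 119 120 118 120 119 121 123 119 118 119]
 [131 109 165 212 220 213 211 214 216 211 192 138 121 116 119 117 121 120 117 118 116 119 119 117 118 116 122 119 118 119 121 120]
 [136 119 112 204 216 208 215 210 213 216 219 137 113 114 116 119 121 118 120 117 118 123 118 118 116 120 121 122 120 122 121 120]
 [132 129 107 167 213 215 213 213 211 215 219 205 201 131 113 113 115 115 120 119 113 117 118 120 118 117 119 117 122 117 119 120]
 [131 129 116 116 203 215 216 213 211 212 215 221 221 202 202 136 109 115 118 1
[... 3152 characters left out ...]
 166 157]
 [163 161 162 162 162 161 162 162 162 161 162 162 163 162 161 161 162 162 160 160 161 160 161 159 161 163 170 105]
 [162 161 161 162 162 161 162 161 162 160 162 161 162 161 160 161 160 160 162 161 161 161 160 161 161 162 175  80]
 [160 160 161 162 161 162 161 161 160 161 161 161 161 161 161 160 161 160 163 159 161 160 161 161 162 165 161  69]
 [162 160 161 162 161 162 162 162 162 161 161 161 160 162 160 160 161 160 160 162 161 162 161 160 163 171 111  58]
 [161 163 161 159 162 162 161 161 160 162 162 161 162 161 162 161 160 161 161 160 161 160 161 161 163 175  77  67]
 [162 159 161 161 161 162 161 161 162 161 162 161 161 162 161 161 162 161 161 160 160 161 160 161 165 163  70  95]]
```

Run:
```python
from h import *
t=grab_frame("top");s=grab_frame("side");T=np.array(sense()["eef_pos"]);y=sense()["tcp_rot"][2]
u=np.array([np.cos(y),np.sin(y),0])
P,r=tri(t,(282.9,238.6),s,(245.8,204.3));print("tip",P.round(1),r.round(1),"tcp",T.round(1),"along",((P-T)@u).round(1),"lat",((P-T)@[u[1],-u[0],0]).round(1),"tile px off",(P[:2]-[432,-36]).round(1))
G=T+[0,0,17.5]
for a in(-3,0,3,6):
    a=np.radians(a);x=np.array([u[0]*np.cos(a),u[1]*np.cos(a),-np.sin(a)])
    print(round(np.degrees(a)),px(s,[G+152*x,G+100*x,G+60*x,G-77*x]).round(1).tolist())
g=cv2.cvtColor(s["pixels"],6);np.set_printoptions(linewidth=250)
print(g[198:222,262:296:2].T)
print("rear");print(g[212:242,338:362:2].T)
```

```text
tip [433.  -34.2 139.8] 0.2 tcp [ 518.6 -157.5  127.7] along 150.1 lat 2.3 tile px off [1.  1.8]
-3 [[244.2, 199.0], [266.6, 205.2], [284.4, 210.2], [349.6, 228.3]]
0 [[244.3, 202.4], [266.6, 207.5], [284.4, 211.6], [349.7, 226.5]]
3 [[244.6, 205.7], [266.7, 209.7], [284.4, 212.9], [349.8, 224.7]]
6 [[245.0, 209.1], [266.9, 212.0], [284.5, 214.3], [349.8, 222.9]]
[[122 117 118 119 119 118 111 160 213 160 112  86  68 124 137 138 136 130 139 136 137  97 127 132]
 [122 117 119 117 114 118 117 157 211 175 135 116  86 127 136 133 135 136 135 135 136  93  70  69]
 [118 118 118 118 121 120 113 149 148 149 111  96  78 110 131 137 133 134 135 135 138  91  74  78]
 [118 121 121 118 118 118 113 137 139 220 183 124 103 102 129 132 136 134 135 138 104  75  75  77]
 [119 118 117 122 121 118 118 135 133 134 192 159 120 102  77  81  86 129 139 138  92  72  70  73]
 [118 118 122 116 118 120 141 139 136 139 195 148 105  84  70  73  76  75  87 132  96  73  73  70]
 [121 119 116 120 116 114 142 140 131 114 176 202 163 123 106  74  73  82  76  73  70  76  72  70]
 [121 123 121 118 118 115 132 138 135 103
[... 1731 characters left out ...]
 64  26  25  21  18  16  22  14  13   8  10   0  66 134 141 135 130 133 132 135 133]
 [129 129 130 132 132 129 133 133 140 114  46   3   8  13  22  27  30  23  54  80  69 133 138 134 136 132 133 130 131 130]
 [119 124 121 122 122 123 121 124 123 123 104 122 134 135 142  89  70  73  71 126 140 138 139 134 137 138 131 135 131 130]
 [129 131 132 130 134 130 148 178 176 174 173 160 109  98 130 134 139 136 133 132 132 136 133 133 137 135 133 134 126 128]
 [136 137 139 138 139 155 181 176 174 175 173 175 178 134 108  81 129 135 136 136 136 134 136 132 133 134 130 131 137 132]
 [148 145 145 146 141 182 178 176 176 178 174 176 179 184 126 116  84 130 136 134 130 136 133 132 137 136 131 126 131 130]]
```

The tip is at (433,-34,140), within 2 mm of the tile's middle, and the rod is level to about 1–2°. I'll lower it to 10 cm above the tile, then check the tip, the gate and the loose objects.

```bash
python3 -m jog '[{"x":0,"y":0,"z":0.8,"spin":0,"grip":1},{"x":0,"y":0,"z":1,"spin":0,"grip":1},{"x":0,"y":0,"z":0.8,"spin":0,"grip":1},{"x":0,"y":0,"z":0.5,"spin":0,"grip":1},{"x":0,"y":0,"z":0,"spin":0,"grip":1},{"x":0,"y":0,"z":0,"spin":0,"grip":1},{"x":0,"y":0,"z":0,"spin":0,"grip":1},{"x":0,"y":0,"z":0,"spin":0,"grip":1},{"x":0,"y":0,"z":0,"spin":0,"grip":1},{"x":0,"y":0,"z":0,"spin":0,"grip":1}]'
python3 - <<'E'
from h import *
t=grab_frame("top");s=grab_frame("side");T=np.array(sense()["eef_pos"]);y=sense()["tcp_rot"][2]
u=np.array([np.cos(y),np.sin(y),0]);G=T+[0,0,17.5]-2*np.array([0,0,1])
p=px(s,[T+150*u+[0,0,12]])[0];q=px(t,[T+150*u+[0,0,12]])[0]
def leftmost(f,c,k):
    g=cv2.cvtColor(f["pixels"],6);r=g[int(c[1])-10:int(c[1])+11,int(c[0])-10:int(c[0])+14].astype(int);print(k,c.round(1),(int(c[0])-10,int(c[1])-10));print(r)
np.set_printoptions(linewidth=200);leftmost(s,p,"side")
a=cv2.imread("pics/t6.png");a0=cv2.imread("pics/top0.png");b=t["pixels"]
def dif(A,B,x,X,y,Y): return int((cv2.absdiff(A[y:Y,x:X],B[y:Y,x:X]).max(2)>45).sum())
print("gate vs after-open",dif(a,b,178,215,132,160),"rings/beaker/bulb vs start",dif(a0,b,250,345,90,150),dif(a0,b,254,284,152,184))
c0=cv2.imread("pics/c6.png")
E
```

```text
clock: 22.25
eef_pos: [518.8, -158.0, 97.0]
tcp_rot: [3.141, 0.0, 2.195]
contact_force: [-0.2, -0.2, -0.9]
opening: 0.225
grasp_force: 42.8
side [246.  217.7] (235, 207)
[[133 133 131 132 129 130 126 129 118 133 204 217 221 220 220 213 210 192 185 181 164 156 150 148]
 [130 131 134 129 129 128 132 132 129 110 186 184 177 171 158 156 154 146 142 144 136 130 133 135]
 [126 131 129 129 133 124 134 131 129 119 138 142 139 134 133 133 138 134 137 134 134 133 135 136]
 [127 131 131 131 128 128 130 134 134 134 118 132 134 129 139 137 138 146 144 135 121 109  98  90]
 [134 134 134 128 133 128 132 133 130 134 124 143 140 124 112 100  90  93  91  88  81  76  70  68]
 [130 133 128 128 133 136 135 133 134 135 131  97  92  85  77  70  68  69 115 123 125 124 127 127]
 [133 134 134 129 134 134 138 133 135 134 132 128  85 114 122 127 123 126 139 139 138 134 132 131]
 [133 136 135 132 130 130 128 128 130 137 131 132 124 131 132 128 134 131 134 132 134 131 134 137]
 [136 133 135 130 131 131 129 135 131 133 132 132 136 179 166 155 138 129 128 128 129 133 134 134]
 [135 134 134 130 126 132 130 130 134 1
[... 501 characters left out ...]
 131 131 134 133 129 122 125 125 104  95 102  86 105]
 [131 130 131 128 134 128 134 135 132 137 132 132 131 130 130 128 128 129 128 125 124 130 129 113]
 [126 130 134 132 133 132 133 131 134 130 128 131 130 130 134 132 132 134 131 131 134 134 137 135]
 [129 130 129 133 132 133 138 135 135 131 130 131 135 135 138 133 134 134 131 133 134 133 134 134]
 [130 125 134 132 132 133 129 131 128 130 131 132 136 133 133 135 138 132 131 134 133 130 133 133]
 [134 134 130 136 132 132 133 135 131 131 129 128 129 132 132 136 130 129 130 130 136 136 134 134]
 [136 134 136 134 136 129 129 129 130 133 132 130 129 133 134 131 130 129 131 129 133 134 135 132]]
gate vs after-open 0 rings/beaker/bulb vs start 0 0
```

```bash
python3 -c "
from rig import *
print(sense()['qvel'],sense()['clock']);print(sign_off())"
```

```text
[-2.10114162e-03  2.46632829e-03  1.62853545e-04 -9.60070694e-05
  1.12672545e-03 -3.86123991e-05] 22.35
the job is handed in; nothing more can be done
None
```

I handed the job in at 22.4 s: the gate is fully open, the rod went in to its collar and came right out, and the gripper now holds it still and level to about 1–2°, tip about 10 cm above the tile's middle, with the loose objects undisturbed.

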